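# Click the enclosure's selector wheel to its mark and confirm

### The job

Set the selector on top of the silver drive enclosure: with a fingertip, flick the edge of the toothed thumbwheel anticlockwise (seen from above), as many clicks as it takes, until the tooth with the raised metal rib points at the small fixed post behind the wheel, without clicking past it. Then press the round key beside the wheel fully down and let it come back up. Only touch and push: lift nothing, and leave the enclosure, the three drives and the pen holder where they stand.

Things in the scene. Friction and masses are not known exactly. Their poses are not given: they have to be found in the camera images.
- enclosure: Silver box 160 (x) by 210 (y) by 100 mm (z), 5.6 kg, loose on a thin anti-slip pad on a low steel shelf (shelf top 50 mm above the desk). Origin: centre of its underside; z up; front with latch faces -x. Its flat top carries wheel, post and key. Drives lie on its -y side, the pen holder stands on its +y side, each over 35 mm off. Do not slide it over 20 mm or lift it.
- wheel_hub (a point): Wheel axis, at the wheel's top face: (-28, 45, 118) mm in the enclosure's frame; x axis along the ribbed tooth. The black wheel turns about z, is 16 mm thick (2 to 18 mm above the enclosure's top); hub radius 28 mm, six radial teeth 60 degrees apart, 5 mm thick, out to radius 48 mm, gaps open from above and outside. Its front teeth overhang the enclosure's front edge.
- rib_tip (a point): Outer end of the aluminium rib on top of one tooth, at radius 47 mm, level with the wheel's top face. The rib is 5 mm wide, stands 3 mm above that face and runs out from the hub.
- wheel (a joint): Wheel angle (rad), growing anticlockwise from above; 0 when the rib points at the post (enclosure's +x). Sprung rests (clicks) every 1.047 rad; a tooth then points along the enclosure's -x. Starts at rest 1, 2 or 3 clicks short: -1.047, -2.094 or -3.142. Pushed past half-way it falls into the next rest, else back; 2 to 3 N at a tooth's end does it. Stops at -3.75 and 1.3.
- post_top (a point): Top of the fixed dark steel post, 10 mm across and 18 mm high, on the enclosure's top behind the wheel, at (34, 45, 118) mm in the enclosure's frame.
- key_top (a point): Centre of the top of the grey round key (26 mm across) in its low metal housing, at (-25, -68, 122) mm in the enclosure's frame; it moves with the key.
- key (a joint): How far the key is pressed (m): 0 up, 0.006 fully down against a spring of about 5 N; it springs back when let go. It counts as pressed from 0.0045. Pressing it before the wheel is on its mark fails.
- drive0: Orange portable drive, 62 by 85 by 16 mm, 140 g, lying loose, number 1 of a row of three (front to back) at the enclosure's -y side. Origin: centre of its underside. Leave alone.
- drive1: Orange portable drive, 62 by 85 by 16 mm, 140 g, lying loose, number 2 of a row of three (front to back) at the enclosure's -y side. Origin: centre of its underside. Leave alone.
- drive2: Orange portable drive, 62 by 85 by 16 mm, 140 g, lying loose, number 3 of a row of three (front to back) at the enclosure's -y side. Origin: centre of its underside. Leave alone.
- pen_holder: Glass pen holder, 72 mm across and 95 mm high, with two pens fixed in it that stand out to about 155 mm, loose, 300 g. Origin: centre of its underside. Leave alone.

How it is judged:
On the way, in this order (a step that is already met when the one before it is completed fails the run):
1. the wheel rests with its ribbed tooth at the post, the key still up (value of joint wheel between -0.15 and 0.15 rad and value of joint key below 0.002 m), for 0.2 s.
2. the key is pressed fully down with the wheel on its mark (value of joint wheel between -0.15 and 0.15 rad and value of joint key above 0.0045 m), for 0.02 s.
At the end, for the whole second after the job is handed in: The wheel is at rest on its mark (within 0.15 rad of 0), the key is up again (within 1.5 mm), and the enclosure, drives and pen holder stand within 20 mm of where they were (value of joint wheel between -0.15 and 0.15 rad and velocity of joint wheel between -0.1 and 0.1 rad/s and value of joint key below 0.0015 m and linear speed of enclosure below 0.01 m/s and distance of each of drive0, drive1, drive2, pen_holder, enclosure from where it was at the start of the episode below 0.02 m); the robot touches nothing.
It fails at once if the wheel is clicked past its mark (half a click or more) (value of joint wheel above 0.52 rad).
It fails at once if the key is pressed before the wheel is on its mark (value of joint key above 0.0045 m and value of joint wheel below -0.3 rad).
It fails at once if the enclosure is shifted by over 20 mm, lifted by over 10 mm, or tipped (distance of enclosure from where it was at the start of the episode above 0.02 m or height (world z) of enclosure above 0.064 m or angle between enclosure's own z axis and vertical above 0.1 rad).
It fails at once if a drive or the pen holder is shifted by over 20 mm, lifted by over 10 mm, or tipped (distance of any of drive0, drive1, drive2, pen_holder from where it was at the start of the episode above 0.02 m or angle between any of drive0, drive1, drive2, pen_holder's own z axis and vertical above 0.3 rad or height (world z) of any of drive0, drive1, drive2, pen_holder above 0.06 m).
It also fails if it takes over 58 s, if anything falls off the work surface, if the arm or the gripper's body presses on something with over 40 N, if the wrist force passes 120 N, or if a joint passes its speed limit or range.

### The arm

A 6-joint arm with a two-finger parallel gripper is mounted at the origin on the work surface. World frame = base frame: x ahead of the robot, y to its left, z up, the work surface at z = 0. Lengths are in m, angles in rad, forces in N, time in s.
With the tool pointing down it reaches from about 0.425 to 0.95 m from the base axis. Payload 3.5 kg.
Tool frame: the origin (TCP) lies on the centre line of the jaws, within the pads' length; the fingertips stand tip_extent ahead of it and the grasp point (between the pads) lies 2 mm behind it (tip_extent is the distance from the TCP to the fingertips, in m); z points along the fingers, y is the direction in which the jaws open and shut (so a half turn about z gives the same grasp; the last joint's range is limited). The gripper opens to 85 mm and grips with 20 to 120 N. Pads are 22 mm wide; open, the fingers measure 114 mm over their backs; the gripper's body (76 mm by 85 mm) begins 54 mm behind the grasp point. The pads swing forward as they close: fully open they stand 13 mm farther back than shut.
Start: joints at [-1.473, 0.286, 1.577, -0, 1.279, -0.15], TCP at [0.166, -0.654, 0.248] pointing down, gripper open.
Joint ranges: [-2.77, 2.77], [-0.9, 2.22], [0.21, 2.48], [-1.53, 4.67], [0.24, 2.81], [-2.84, 2.84]. Speed limits (rad/s): [2.79, 2.79, 3.14, 3.14, 3.14, 3.14].

### API

Orientations are given as a unit quaternion [x, y, z, w].
In Python, from plant import * gives the robot as it stands.
- The arm moves only by the shell command python3 -m crank 'ROWS' [FORCE]. ROWS is JSON, a list of rows, each a list of 7 numbers: the gripper's target within -1 to 1 (shut at 1, half-way at 0, fully open at -1), then the shift along the tool's x, y, z in cm, then the turn, a rotation vector about the tool's x, y, z in degrees. In form: [[fingers, tx, ty, tz, wx, wy, wz], ...]. A call has 1 to 5 rows; each row shifts and turns the commanded pose from where the row before left it, along the tool's axes as they then stand; what a row does not reach is not made up. A row lasts 1/10 s, in which the tool goes at most 50 mm and 8.59 degrees, less where a joint would pass 70% of its speed; a pose out of reach is approached as far as the arm can. A call is refused whole if a number of a shift passes 5 or a number of a turn 8.59, either way. A call with a gripper value outside its range is refused whole. The fingers move at their own pace and stop on an object; FORCE is the grip in N (left out, the last holds). Time passes only in rows, so rows that do not move let the fingers close. It gives the time, the measured TCP pose, the force and the opening at its end, in the units of the state.
- get_state(): the state, without advancing time (a new reading comes with each control period).
- read_camera(name): name is "scene" or "top"; returns a dict with "color" (384x512x3 uint8, red, green, blue), "vfov" (degrees; the focal length in pixels is half the picture's height over the tangent of half this angle, whatever the lens; pixels are square), "cx", "cy" (the principal point, pixels), "cam_to_world" (4x4, takes a point from camera to world coordinates). Camera axes: x right, y up, looking along -z (the intrinsics and any distortion apply to the point x, -y, -z); pixel columns grow to the right and rows downward; lengths in m; the calibration is good to about 2 mm. A picture is of the moment at which its call begins. There is no depth.
- sign_off(): hands the job in, once; it reports no verdict.
Trained networks look in the newest picture that a camera, given by its name, has taken for a name from the list of things; names that differ only in an ending like _2 or _b are one class to them, and where a whole thing is asked for, a point or a joint stands for the part that bears it (a point fixed in the world has none). Each returns a list of dicts, best first, with "p" (0 to 1); they miss things now and then, are a little off and sometimes report something else, mostly with a low value. They report only what shows in the picture. A call takes as long as a camera call.
- trace(thing, camera): "pixels" (384x512 bool, what is visible of it) and "location" ([column, row] in pixels, amid what is visible of it).
- place_of(thing, camera): "location" ([column, row] in pixels: a listed point, or the origin of a listed thing).
The state is a dict: "time": time; "qpos": joint angles; "dq": joint speeds; "joint_efforts": joint torques, N m; "eef_pos": TCP position; "tcp_rot": TCP orientation; "contact_force": force on the tool from outside, world axes, zero at the start; "wrist_torque": the same for the moment, N m; "opening": opening from 0.0 (shut) to 1.0 (fully open).
Only numpy, scipy, OpenCV 4.12 (cv2) and the standard library are available. Lean on these libraries where they do the work, as an engineer would, in place of code of your own. Each camera call takes 0.05 s, during which the arm holds its last target.

## Working session

There is one attempt and no reset: what is moved stays moved. The work goes in short steps, Python scripts to look and compute and a shell command to move; the robot and the scene stay as the last step left them, time stands still between calls to the robot, and variables do not carry over. Pictures are saved under pics/ and viewed, and the job is handed in when it is done.

```bash
ls; mkdir -p pics; python3 - <<'E'
from plant import *
import cv2,numpy as np
s=get_state(); print({k:np.round(v,4).tolist() for k,v in s.items()})
for n in("scene","top"):
    r=read_camera(n); cv2.imwrite(f"pics/{n}0.png",r["color"][:,:,::-1])
    print(n,r["vfov"],r["cx"],r["cy"],np.round(r["cam_to_world"],4).tolist(),[k for k in r])
    for t in("enclosure","wheel_hub","rib_tip","post_top","key_top","pen_holder","drive0"):
        print(t,[(np.round(d["location"],1).tolist(),round(d["p"],2)) for d in place_of(t,n)])
E
```

```text
pics
{'time': 0.0, 'qpos': [-1.473, 0.2872, 1.5782, 0.0, 1.2786, -0.15], 'dq': [-0.0002, 0.0003, -0.0011, -0.0014, -0.0004, 0.001], 'joint_efforts': [-0.0008, -40.5985, -29.2624, -0.0002, 0.0059, 0.0], 'eef_pos': [0.1655, -0.6538, 0.2469], 'tcp_rot': [0.9923, 0.1236, 0.0, -0.0012], 'contact_force': [-0.3017, -0.3898, -0.0118], 'wrist_torque': [0.0127, 0.032, -0.0445], 'opening': 1.0008}
scene 51.483248815499955 252.8299531694388 190.5109014498841 [[-0.4886, -0.6447, 0.588, 1.0814], [0.8725, -0.3645, 0.3253, 0.324], [0.0046, 0.672, 0.7406, 0.7583], [0.0, 0.0, 0.0, 1.0]] ['color', 'vfov', 'cx', 'cy', 'cam_to_world']
enclosure [([249.3, 191.3], 0.8)]
wheel_hub [([270.1, 151.9], 0.79)]
rib_tip [([281.4, 136.9], 0.75)]
post_top [([256.6, 166.7], 0.81)]
key_top [([224.8, 130.1], 0.48), ([164.1, 179.8], 0.31)]
pen_holder [([312.1, 235.4], 0.94)]
drive0 [([163.6, 183.6], 0.82), ([195.3, 145.7], 0.71), ([180.7, 163.0], 0.65)]
top 57.167726396491254 253.09646501728068 191.956637131962 [[0.0209, 0.9857, -0.1671, 0.4693], [-0.9989, 0.0274, 0.0369, 0.0563], [0.041, 0.1662, 0.9852, 0.851], [0.0, 0.0, 0.0, 1.0]] ['color', 'vfov', 'cx', 'cy', 'cam_to_world']
enclosure [([268.4, 228.9], 0.81)]
wheel_hub [([248.8, 240.3], 0.93)]
rib_tip [([245.8, 265.6], 0.9)]
post_top [([241.3, 207.5], 0.7)]
key_top [([307.6, 239.3], 0.69)]
pen_holder [([179.1, 205.8], 0.97)]
drive0 [([348.2, 198.0], 0.87), ([350.0, 263.3], 0.74), ([351.4, 234.5], 0.61)]
```

View pics/scene0.png

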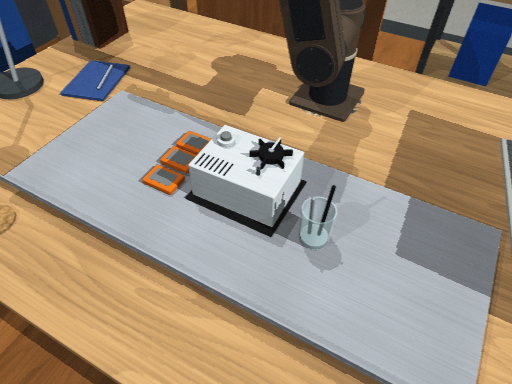

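View pics/top0.png

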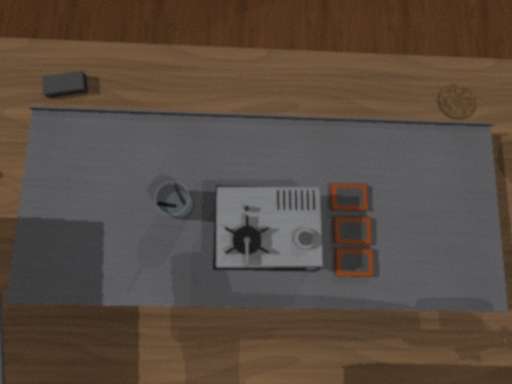

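```bash
cat > h.py <<'E'
from plant import *
import cv2,numpy as np
def ray(r,uv):
    M=np.array(r["cam_to_world"]); H=r["color"].shape[0]
    f=H/2/np.tan(np.radians(r["vfov"])/2)
    d=M[:3,:3]@np.array([(uv[0]-r["cx"])/f,-(uv[1]-r["cy"])/f,-1.0]); return M[:3,3],d
def atz(r,uv,z):
    o,d=ray(r,uv); return o+d*(z-o[2])/d[2]
def proj(r,p):
    M=np.array(r["cam_to_world"]); H=r["color"].shape[0]
    f=H/2/np.tan(np.radians(r["vfov"])/2)
    c=M[:3,:3].T@(np.asarray(p)-M[:3,3]); return np.array([r["cx"]+f*c[0]/-c[2], r["cy"]-f*c[1]/-c[2]])
E
python3 - <<'E'
from h import *
Z=dict(wheel_hub=.168,rib_tip=.168,post_top=.168,key_top=.172,pen_holder=.0,drive0=.0,enclosure=.05)
for n in("top","scene"):
    r=read_camera(n); c=cv2.resize(r["color"],None,fx=1,fy=1)
    for t,z in Z.items():
        print(n,t,[np.round(atz(r,d["location"],z)*1000,0).tolist() for d in place_of(t,n)])
    (u0,v0,w,h)=(150,110,220,165) if n=="scene" else (200,190,133,100)
    cv2.imwrite(f"pics/{n}0z.png",cv2.resize(r["color"][v0:v0+h,u0:u0+w,::-1],(800,600),interpolation=cv2.INTER_CUBIC))
E
```

```text
top wheel_hub [[492.0, 37.0, 168.0]]
top rib_tip [[451.0, -152.0, 168.0]]
top post_top [[557.0, 50.0, 168.0]]
top key_top [[492.0, -78.0, 172.0]]
top pen_holder [[571.0, 202.0, 0.0]]
top drive0 [[446.0, -213.0, 0.0], [607.0, -207.0, 0.0], [529.0, -219.0, 0.0]]
top enclosure [[521.0, -7.0, 50.0]]
scene wheel_hub [[479.0, 34.0, 168.0], [688.0, -98.0, 168.0]]
scene rib_tip [[444.0, 46.0, 168.0]]
scene post_top [[554.0, 45.0, 168.0]]
scene key_top [[485.0, -80.0, 172.0]]
scene pen_holder [[536.0, 180.0, 0.0]]
scene drive0 [[476.0, -240.0, 0.0], [573.0, -223.0, 0.0], [402.0, -240.0, 0.0]]
scene enclosure [[524.0, -2.0, 50.0]]
```

View pics/scene0z.png

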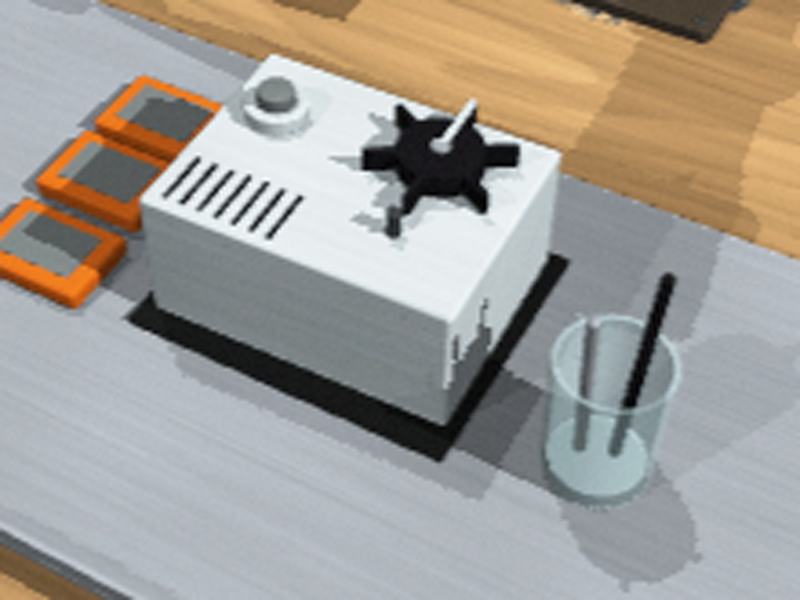

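View pics/top0z.png

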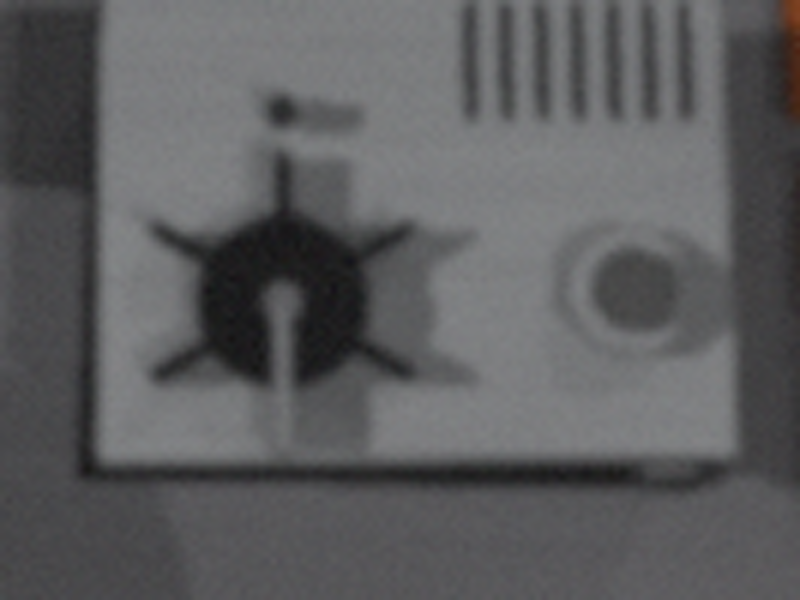

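```bash
python3 - <<'E'
from h import *
from scipy.optimize import least_squares
P=dict(hub=(-28,45,118),post=(34,45,118),key=(-25,-68,122),c1=(80,-105,100),c2=(80,105,100),c3=(-80,105,100),c4=(-80,-105,100))
Us=dict(hub=(440,150),post=(393,210),key=(277,90),c1=(143,200),c2=(447,318),c3=(560,155),c4=(272,57))
Ut=dict(hub=(283,298),post=(280,108),key=(637,287),c3=(98,462),c4=(737,457))
R={n:read_camera(n) for n in("top","scene")}
U={"scene":{k:((a+.5)/3.636-.5+150,(b+.5)/3.636-.5+110) for k,(a,b) in Us.items()},
"top":{k:((a+.5)/6.015-.5+200,(b+.5)/6-.5+190) for k,(a,b) in Ut.items()}}
def W(q,k):
    c,s=np.cos(q[2]),np.sin(q[2]);p=np.array(P[k])/1000
    return np.array([q[0]+c*p[0]-s*p[1],q[1]+s*p[0]+c*p[1],.05+p[2]])
for ns in(("top",),("scene",),("top","scene")):
    f=lambda q:np.concatenate([proj(R[n],W(q,k))-U[n][k] for n in ns for k in U[n]])
    s=least_squares(f,[.53,0,0]); print(ns,s.x,np.round(f(s.x),1).tolist())
    for k in("hub","post","key"):print(k,W(s.x,k).round(4))
E
```

```text
('top',) [ 0.52172422 -0.00268751  0.02786783] [-0.1, 0.1, 0.2, -0.3, -0.3, -0.1, -0.4, 0.2, 0.6, 0.1]
hub [0.4925 0.0415 0.168 ]
post [0.5545 0.0432 0.168 ]
key [ 0.4986 -0.0714  0.172 ]
('scene',) [ 0.51906206 -0.00319623  0.02276828] [0.1, -0.2, 0.0, 0.7, -0.1, -0.0, -1.7, -0.4, 0.9, 1.2, 0.7, -0.8, 0.1, -1.5]
hub [0.49   0.0412 0.168 ]
post [0.552  0.0426 0.168 ]
key [ 0.4956 -0.0717  0.172 ]
('top', 'scene') [ 0.52074608 -0.00276463  0.02537162] [-0.1, 0.5, 0.3, 0.1, -0.3, 0.5, -0.5, 0.6, 0.5, 0.8, -0.1, 0.3, -0.1, 1.3, -0.4, 0.5, -2.0, 0.2, 0.8, 1.8, 0.5, -0.4, -0.3, -1.0]
hub [0.4916 0.0415 0.168 ]
post [0.5536 0.0431 0.168 ]
key [ 0.4975 -0.0714  0.172 ]
```

```bash
python3 -c "
import plant;print([k for k in dir(plant) if k[0]!='_'],getattr(plant,'tip_extent',None))"; python3 -m crank '[[1,3.6,-2.7,-0.2,0,0,0],[1,3.6,-2.7,-0.2,0,0,0],[1,3.6,-2.7,-0.2,0,0,0],[1,3.6,-2.7,-0.2,0,0,0],[1,3.6,-2.7,-0.2,0,0,0]]' 20
```

```text
['Unreachable', 'get_state', 'place_of', 'read_camera', 'sign_off', 'tip_extent', 'trace'] 0.017
time: 2.2
eef_pos: [0.3078, -0.4779, 0.2585]
tcp_rot: [0.992, 0.123, 0.0, 0.0]
contact_force: [0.8, -0.1, -1.4]
opening: 0.144
```

```bash
python3 -m crank '[[1,3.6,-2.7,-0.2,0,0,0],[1,3.6,-2.7,-0.2,0,0,0],[1,3.6,-2.7,-0.2,0,0,0],[1,3.6,-2.7,-0.2,0,0,0],[1,3.6,-2.7,-0.2,0,0,0]]'; python3 -m crank '[[1,0,0,0,0,0,-8.5],[1,0,0,0,0,0,-8.5],[1,0,0,0,0,0,-8.5],[1,0,0,0,0,0,-8.5],[1,0,0,0,0,0,-8.5]]';python3 -m crank '[[1,0,0,0,0,0,-8.5],[1,0,0,0,0,0,-8.5],[1,0,0,0,0,0,-8.5],[1,0,0,0,0,0,-8.5],[1,0,0,0,0,0,0]]'
```

```text
time: 2.7
eef_pos: [0.4493, -0.3027, 0.2688]
tcp_rot: [0.992, 0.123, 0.0, 0.0]
contact_force: [0.8, -0.1, -0.3]
opening: -0.001
time: 3.2
eef_pos: [0.4484, -0.3042, 0.2685]
tcp_rot: [0.879, 0.478, 0.0, 0.0]
contact_force: [0.2, 0.2, 0.5]
opening: -0.006
time: 3.7
eef_pos: [0.4484, -0.3043, 0.2685]
tcp_rot: [0.703, 0.711, -0.0, 0.0]
contact_force: [0.7, -0.9, 0.5]
opening: 0.002
```

```bash
python3 -m crank '[[1,4.5,0,0,0,0,0],[1,4.5,0,0,0,0,0],[1,4.5,0,0,0,0,0],[1,4.5,0,0,0,0,0],[1,4.5,0,0,0,0,0]]';python3 -m crank '[[1,4.5,0,0,0,0,0],[1,4.5,0,0,0,0,0],[1,4.5,0,0,0,0,0],[1,0.4,0,0,0,0,0],[1,0,0,0,0,0,0]]'
```

```text
time: 4.2
eef_pos: [0.4453, -0.0777, 0.2686]
tcp_rot: [0.704, 0.71, 0.0, 0.0]
contact_force: [0.7, 0.1, -0.3]
opening: 0.004
time: 4.7
eef_pos: [0.4438, 0.0607, 0.2685]
tcp_rot: [0.703, 0.712, -0.0, 0.0]
contact_force: [1.2, -0.5, -0.0]
opening: 0.002
```

```bash
python3 -m crank '[[1,0,0.1,3.3,0,0,0],[1,0,0,3.3,0,0,0],[1,0,0,0,0,0,0]]'; python3 - <<'E'
from h import *
for n in("top","scene"):
    r=read_camera(n)
    (u0,v0,w,h)=(190,90,160,120) if n=="scene" else (200,190,133,100)
    cv2.imwrite(f"pics/{n}1z.png",cv2.resize(r["color"][v0:v0+h,u0:u0+w,::-1],(800,600),interpolation=cv2.INTER_CUBIC))
    s=get_state()["eef_pos"]; print(n,(proj(r,np.array(s)-[0,0,.017])-[u0,v0])*800/w)
E
```

```text
time: 5.0
eef_pos: [0.4419, 0.0586, 0.1976]
tcp_rot: [0.704, 0.71, -0.003, -0.004]
contact_force: [-0.4, 0.2, -0.2]
opening: 0.001
top [221.74286124 453.51477083]
scene [486.80212432 227.68822524]
```

View pics/scene1z.png

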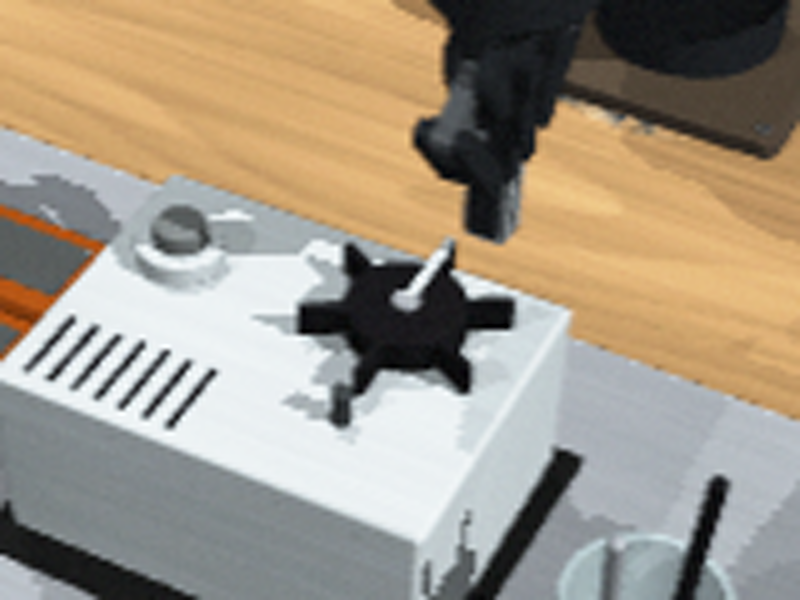

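View pics/top1z.png

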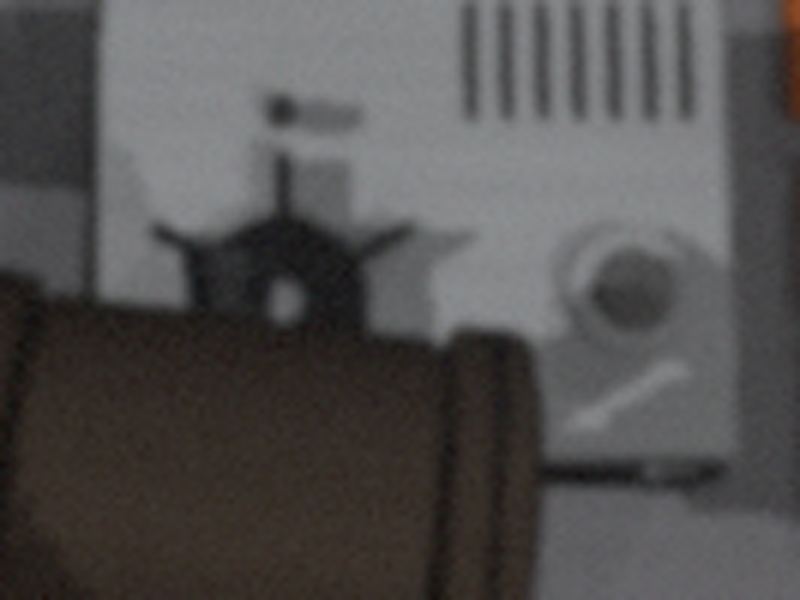

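```bash
python3 -m crank '[[1,0,0.2,0,0,0,0],[1,0,0,0,0,0,0]]'; python3 - <<'E'
from h import *
print(get_state()["qpos"],get_state()["tcp_rot"])
E
```

```text
time: 5.3
eef_pos: [0.4485, 0.0591, 0.2045]
tcp_rot: [0.703, 0.711, 0.001, 0.002]
contact_force: [0.0, -0.8, -0.0]
opening: 0.002
[-9.38133921e-02 -1.82937555e-01  2.14825051e+00 -5.95902795e-05
  1.17224375e+00 -1.04867555e-01] [0.70317815 0.71101084 0.0012571  0.00157881]
```

```bash
python3 -m crank '[[1,0,0,0,0,0,0],[1,0,0,0,0,0,0],[1,0,0,0,0,0,0]]'
```

```text
time: 5.6
eef_pos: [0.4471, 0.0597, 0.2027]
tcp_rot: [0.703, 0.711, 0.0, 0.0]
contact_force: [0.3, -0.1, -0.0]
opening: 0.001
```

```bash
python3 -m crank '[[1,0.1,-0.25,0,0,0,0],[1,0,0,1,0,0,0],[1,0,0,1,0,0,0],[1,0,0,0.8,0,0,0],[1,0,0,0,0,0,0]]'; python3 -m crank '[[1,0,0,0,0,0,0],[1,0,0,0,0,0,0]]';  python3 - <<'E'
from h import *
for n in("scene",):
    r=read_camera(n)
    (u0,v0,w,h)=(190,90,160,120)
    cv2.imwrite(f"pics/{n}2z.png",cv2.resize(r["color"][v0:v0+h,u0:u0+w,::-1],(800,600),interpolation=cv2.INTER_CUBIC))
E
```

```text
time: 6.1
eef_pos: [0.4431, 0.0608, 0.1721]
tcp_rot: [0.703, 0.711, -0.001, -0.002]
contact_force: [-0.8, 0.9, -0.1]
opening: 0.0
time: 6.3
eef_pos: [0.4447, 0.0607, 0.1746]
tcp_rot: [0.703, 0.711, 0.0, 0.0]
contact_force: [0.2, -0.4, 0.5]
opening: 0.003
```

View pics/scene2z.png

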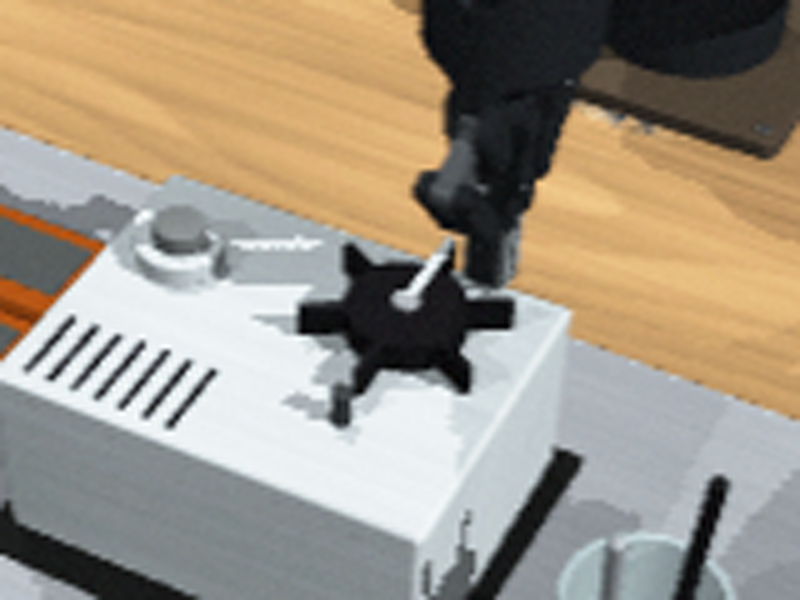

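```bash
python3 -m crank '[[1,-0.5,0,0,0,0,0],[1,-0.5,0,0,0,0,0],[1,-0.5,0,0,0,0,0],[1,-0.5,0,0,0,0,0]]'; python3 -m crank '[[1,-0.5,0,0,0,0,0],[1,-0.5,0,0,0,0,0]]';python3 -m crank '[[1,-0.4,0,0,0,0,0],[1,-0.4,0,0,0,0,0]]'; python3 -m crank '[[1,0,0,0,0,0,0],[1,0,0,0,0,0,0],[1,0,0,0,0,0,0]]';  python3 - <<'E'
from h import *
for n in("scene",):
    r=read_camera(n)
    (u0,v0,w,h)=(190,90,160,120)
    cv2.imwrite(f"pics/{n}3z.png",cv2.resize(r["color"][v0:v0+h,u0:u0+w,::-1],(800,600),interpolation=cv2.INTER_CUBIC))
E
```

```text
time: 6.75
eef_pos: [0.4451, 0.0406, 0.1747]
tcp_rot: [0.703, 0.711, 0.001, 0.0]
contact_force: [1.6, 2.5, 0.4]
opening: -0.003
time: 6.95
eef_pos: [0.4446, 0.0299, 0.1742]
tcp_rot: [0.703, 0.711, -0.001, 0.0]
contact_force: [-0.3, 0.1, 0.5]
opening: 0.002
time: 7.15
eef_pos: [0.4447, 0.022, 0.1742]
tcp_rot: [0.703, 0.711, -0.0, 0.0]
contact_force: [0.2, -0.3, -0.1]
opening: -0.001
time: 7.45
eef_pos: [0.4448, 0.0227, 0.1743]
tcp_rot: [0.703, 0.711, -0.0, -0.0]
contact_force: [-0.8, 0.0, -0.5]
opening: -0.004
```

View pics/scene3z.png

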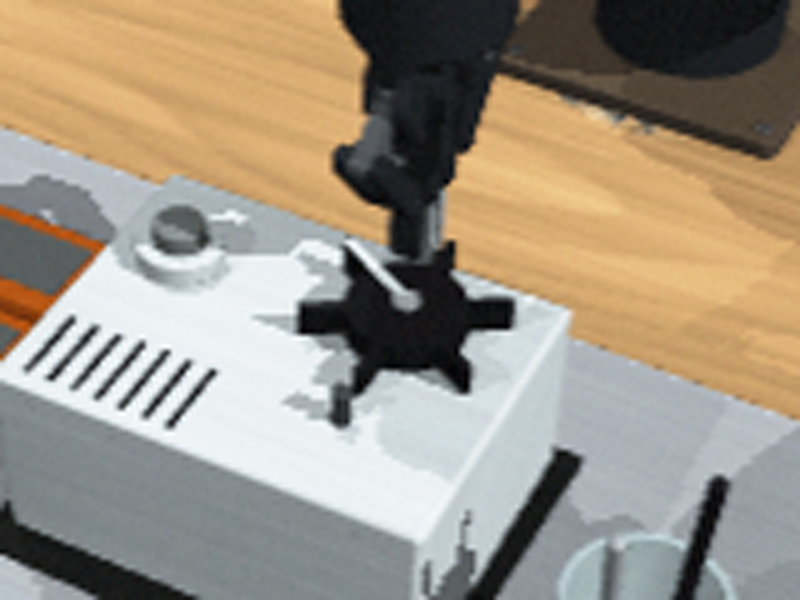

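The rib has advanced one click: its tip is now at about (350,245) in the zoom, and the wheel is back at rest. I'll repeat this for the second click.

```bash
python3 -m crank '[[1,0,0,-1.5,0,0,0],[1,0,0,-1.5,0,0,0],[1,0,0,0,0,0,0],[1,1.9,0,0,0,0,0],[1,1.9,0,0,0,0,0]]'; python3 -m crank '[[1,0,0,0,0,0,0],[1,0,0,0,0,0,0],[1,0,0,0,0,0,0]]'; python3 -m crank '[[1,0,0,1,0,0,0],[1,0,0,1,0,0,0],[1,0,0,1,0,0,0],[1,0,0,0,0,0,0],[1,0,0,0,0,0,0]]'
```

```text
time: 8.0
eef_pos: [0.4442, 0.061, 0.2037]
tcp_rot: [0.703, 0.711, -0.0, -0.0]
contact_force: [-0.1, 0.1, 0.4]
opening: 0.001
time: 8.3
eef_pos: [0.4443, 0.0603, 0.2039]
tcp_rot: [0.703, 0.711, -0.0, -0.0]
contact_force: [0.0, -0.1, 0.5]
opening: 0.0
time: 8.8
eef_pos: [0.4441, 0.0606, 0.1737]
tcp_rot: [0.703, 0.711, -0.0, -0.001]
contact_force: [-0.2, -0.2, -0.5]
opening: 0.003
```

```bash
python3 -m crank '[[1,-0.5,0,0,0,0,0],[1,-0.5,0,0,0,0,0],[1,-0.5,0,0,0,0,0],[1,-0.5,0,0,0,0,0]]'; python3 -m crank '[[1,-0.5,0,0,0,0,0],[1,-0.5,0,0,0,0,0]]';python3 -m crank '[[1,-0.4,0,0,0,0,0],[1,-0.4,0,0,0,0,0]]'; python3 -m crank '[[1,0,0,0,0,0,0],[1,0,0,0,0,0,0],[1,0,0,0,0,0,0]]';  python3 - <<'E'
from h import *
for n in("scene",):
    r=read_camera(n)
    (u0,v0,w,h)=(190,90,160,120)
    cv2.imwrite(f"pics/{n}4z.png",cv2.resize(r["color"][v0:v0+h,u0:u0+w,::-1],(800,600),interpolation=cv2.INTER_CUBIC))
E
```

```text
time: 9.2
eef_pos: [0.4451, 0.0406, 0.1748]
tcp_rot: [0.703, 0.711, 0.001, 0.0]
contact_force: [-0.5, 3.0, -0.4]
opening: 0.001
time: 9.4
eef_pos: [0.4447, 0.0299, 0.1744]
tcp_rot: [0.703, 0.711, -0.0, 0.0]
contact_force: [-0.0, -0.6, 0.7]
opening: -0.002
time: 9.6
eef_pos: [0.4448, 0.022, 0.1743]
tcp_rot: [0.703, 0.711, -0.0, 0.0]
contact_force: [-0.1, 0.1, 0.1]
opening: -0.0
time: 9.9
eef_pos: [0.4448, 0.0227, 0.1743]
tcp_rot: [0.703, 0.711, -0.0, -0.0]
contact_force: [0.3, 0.3, -0.2]
opening: 0.0
```

View pics/scene4z.png

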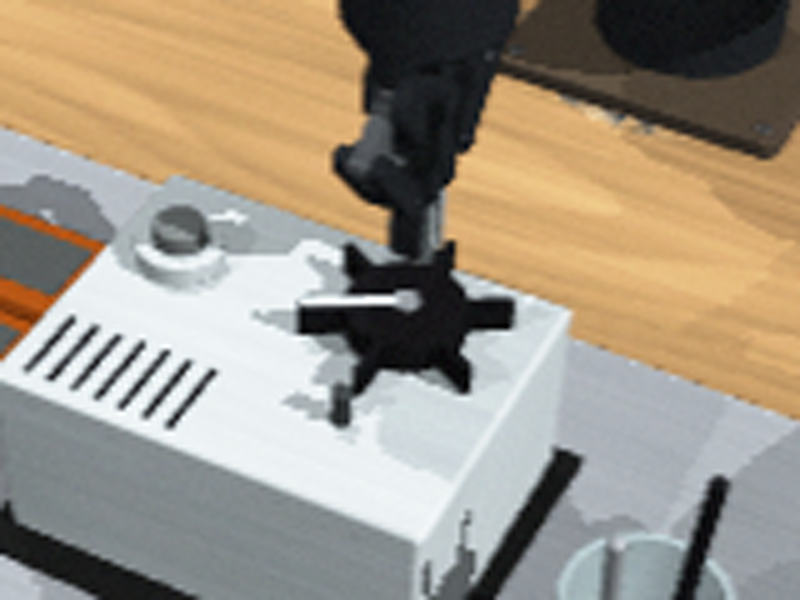

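The second click is done. The rib tip is at about (303,302), one tooth short of the post at (342,390), so one more click is needed.

```bash
python3 -m crank '[[1,0,0,-1.5,0,0,0],[1,0,0,-1.5,0,0,0],[1,0,0,0,0,0,0],[1,1.9,0,0,0,0,0],[1,1.9,0,0,0,0,0]]'; python3 -m crank '[[1,0,0,0,0,0,0],[1,0,0,0,0,0,0],[1,0,0,0,0,0,0]]'; python3 -m crank '[[1,0,0,1,0,0,0],[1,0,0,1,0,0,0],[1,0,0,1,0,0,0],[1,0,0,0,0,0,0],[1,0,0,0,0,0,0]]'
```

```text
time: 10.45
eef_pos: [0.4442, 0.061, 0.2037]
tcp_rot: [0.703, 0.711, -0.0, -0.0]
contact_force: [-0.0, 0.2, -0.5]
opening: 0.003
time: 10.75
eef_pos: [0.4443, 0.0603, 0.2039]
tcp_rot: [0.703, 0.711, -0.0, -0.0]
contact_force: [0.2, -0.0, 0.6]
opening: -0.001
time: 11.25
eef_pos: [0.4441, 0.0606, 0.1737]
tcp_rot: [0.703, 0.711, -0.0, -0.001]
contact_force: [0.1, -0.4, -0.4]
opening: -0.001
```

```bash
python3 -m crank '[[1,-0.5,0,0,0,0,0],[1,-0.5,0,0,0,0,0],[1,-0.5,0,0,0,0,0],[1,-0.5,0,0,0,0,0]]'; python3 -m crank '[[1,-0.5,0,0,0,0,0],[1,-0.5,0,0,0,0,0]]';python3 -m crank '[[1,-0.4,0,0,0,0,0],[1,-0.4,0,0,0,0,0]]'; python3 -m crank '[[1,0,0,0,0,0,0],[1,0,0,0,0,0,0],[1,0,0,-1.5,0,0,0],[1,0,0,-1.5,0,0,0],[1,0,0,0,0,0,0]]'; python3 -m crank '[[1,0,0,0,0,0,0],[1,0,0,0,0,0,0]]';  python3 - <<'E'
from h import *
for n in("scene",):
    r=read_camera(n)
    (u0,v0,w,h)=(190,90,160,120)
    cv2.imwrite(f"pics/{n}5z.png",cv2.resize(r["color"][v0:v0+h,u0:u0+w,::-1],(800,600),interpolation=cv2.INTER_CUBIC))
E
```

```text
time: 11.65
eef_pos: [0.4451, 0.0406, 0.1748]
tcp_rot: [0.703, 0.711, 0.001, 0.0]
contact_force: [0.2, 3.9, 0.6]
opening: 0.002
time: 11.85
eef_pos: [0.4447, 0.0299, 0.1744]
tcp_rot: [0.703, 0.711, -0.0, 0.0]
contact_force: [-0.3, 0.0, 0.7]
opening: -0.001
time: 12.05
eef_pos: [0.4448, 0.022, 0.1743]
tcp_rot: [0.703, 0.711, -0.0, 0.0]
contact_force: [-0.3, -0.3, -0.5]
opening: 0.005
time: 12.55
eef_pos: [0.4462, 0.0226, 0.2065]
tcp_rot: [0.703, 0.712, 0.001, 0.002]
contact_force: [0.3, 0.4, 0.4]
opening: -0.001
time: 12.75
eef_pos: [0.4443, 0.0228, 0.2034]
tcp_rot: [0.703, 0.711, -0.0, -0.001]
contact_force: [-0.1, -0.5, -0.1]
opening: -0.004
```

View pics/scene5z.png

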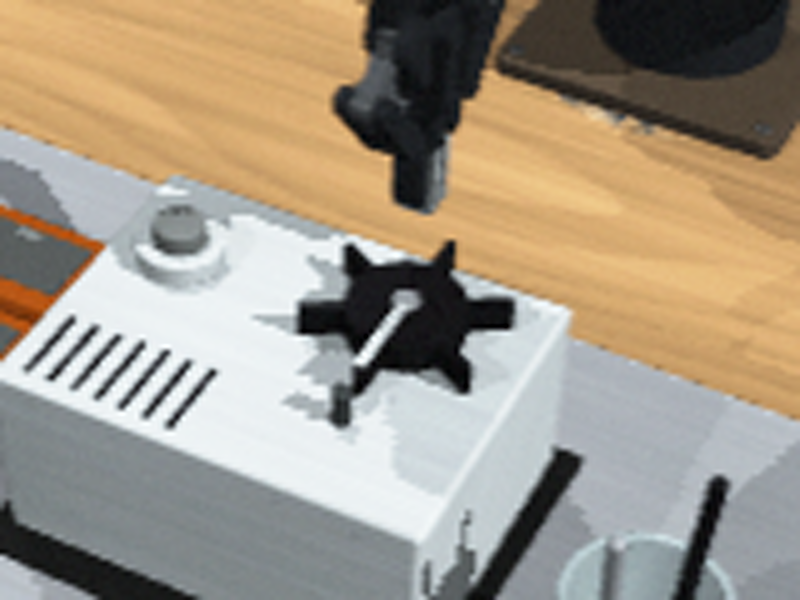

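The rib now points at the post: its tip is at (360,360) and the post at (342,390). The enclosure hasn't moved. Next is the key.

```bash
python3 -m crank '[[1,0,0,-1,0,0,0],[1,-3.2,1.7,0,0,0,0],[1,-3.2,1.7,0,0,0,0],[1,-3.1,1.8,0,0,0,0],[1,0,0,0,0,0,0]]'; python3 -m crank '[[1,0,0,0,0,0,0],[1,0,0,0,0,0,0]]';  python3 - <<'E'
from h import *
for n in("scene",):
    r=read_camera(n)
    (u0,v0,w,h)=(190,90,160,120)
    cv2.imwrite(f"pics/{n}6z.png",cv2.resize(r["color"][v0:v0+h,u0:u0+w,::-1],(800,600),interpolation=cv2.INTER_CUBIC))
E
```

```text
time: 13.3
eef_pos: [0.4998, -0.0748, 0.2151]
tcp_rot: [0.704, 0.71, 0.0, 0.001]
contact_force: [0.6, 0.1, 0.7]
opening: -0.003
time: 13.5
eef_pos: [0.4976, -0.0711, 0.2142]
tcp_rot: [0.703, 0.712, -0.0, -0.0]
contact_force: [0.3, 0.3, 0.2]
opening: -0.003
```

View pics/scene6z.png

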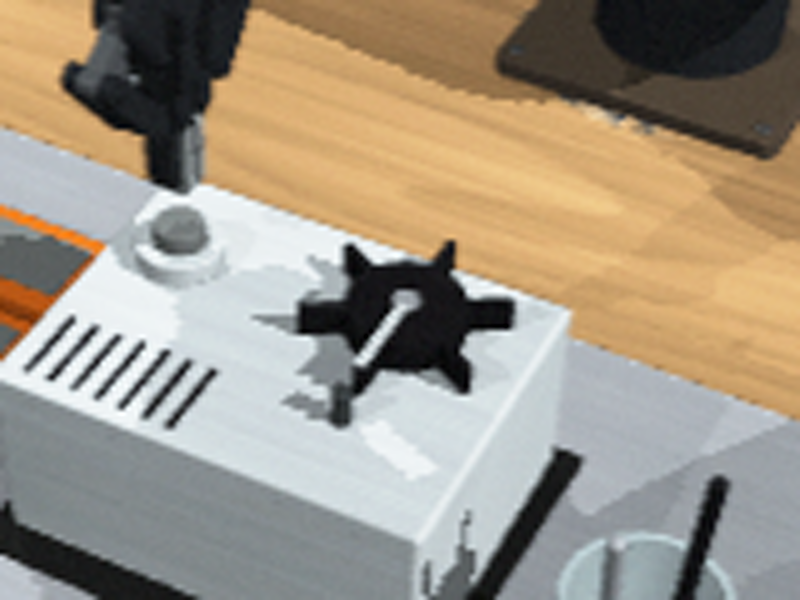

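```bash
python3 -m crank '[[1,0,0,1,0,0,0],[1,0,0,1,0,0,0],[1,0,0,0,0,0,0],[1,0,0,0,0,0,0]]';for i in 1 2; do :; done; python3 -m crank '[[1,0,0,0.3,0,0,0],[1,0,0,0,0,0,0]]'; python3 -m crank '[[1,0,0,0.3,0,0,0],[1,0,0,0,0,0,0]]';python3 -m crank '[[1,0,0,0.3,0,0,0],[1,0,0,0,0,0,0]]'
```

```text
time: 13.95
eef_pos: [0.4976, -0.0713, 0.1937]
tcp_rot: [0.703, 0.712, -0.0, -0.001]
contact_force: [-0.2, -0.4, 0.3]
opening: 0.001
time: 14.15
eef_pos: [0.4982, -0.0717, 0.1915]
tcp_rot: [0.703, 0.711, 0.0, 0.0]
contact_force: [-0.9, -0.0, 1.6]
opening: 0.003
time: 14.35
eef_pos: [0.4983, -0.0717, 0.1887]
tcp_rot: [0.703, 0.711, 0.0, 0.0]
contact_force: [-0.2, 1.0, 4.3]
opening: 0.003
time: 14.55
eef_pos: [0.4984, -0.0717, 0.1869]
tcp_rot: [0.703, 0.711, 0.0, 0.0]
contact_force: [-3.9, 2.5, 9.7]
opening: 0.003
```

```bash
python3 -m crank '[[1,0,0,0.2,0,0,0],[1,0,0,0,0,0,0]]'; python3 -m crank '[[1,0,0,0.2,0,0,0],[1,0,0,0,0,0,0],[1,0,0,0,0,0,0]]'; python3 - <<'E'
from h import *
for n in("scene",):
    r=read_camera(n)
    (u0,v0,w,h)=(190,90,160,120)
    cv2.imwrite(f"pics/{n}7z.png",cv2.resize(r["color"][v0:v0+h,u0:u0+w,::-1],(800,600),interpolation=cv2.INTER_CUBIC))
E
```

```text
time: 14.75
eef_pos: [0.4986, -0.0718, 0.1868]
tcp_rot: [0.703, 0.712, -0.0, 0.0]
contact_force: [-6.2, 3.3, 17.2]
opening: -0.001
time: 15.05
eef_pos: [0.4986, -0.0718, 0.1867]
tcp_rot: [0.703, 0.712, -0.0, 0.0]
contact_force: [-10.8, 3.4, 24.3]
opening: -0.003
```

View pics/scene7z.png

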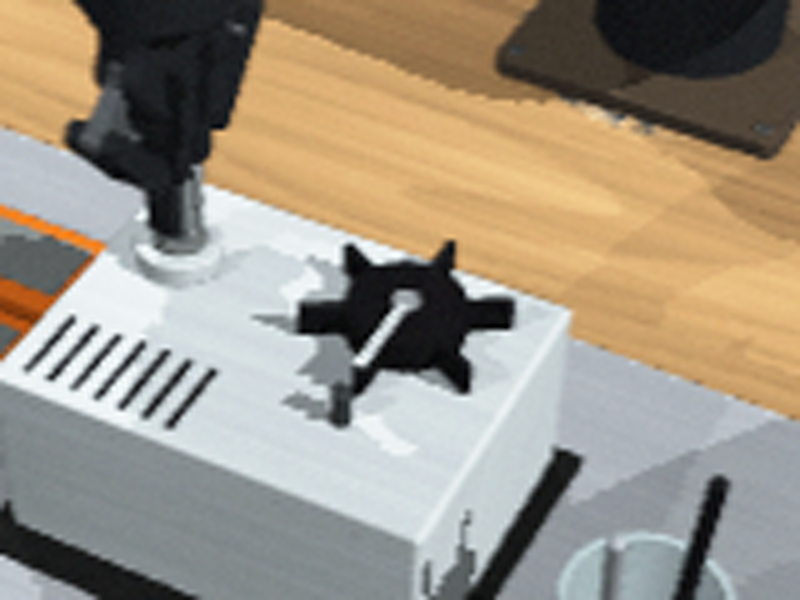

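```bash
python3 -m crank '[[1,0,0,-0.4,0,0,0],[1,0,0,-0.5,0,0,0],[1,0,0,-1,0,0,0],[1,0,0,-3,0,0,0],[1,0,0,-3,0,0,0]]'; python3 -m crank '[[1,-4,0,-1,0,0,0],[1,-4,0,0,0,0,0],[1,-4,0,0,0,0,0],[1,-4,0,0,0,0,0],[1,-4,0,0,0,0,0]]'; python3 -m crank '[[1,0,0,0,0,0,0],[1,0,0,0,0,0,0],[1,0,0,0,0,0,0]]'; python3 - <<'E'
from h import *
for n in("scene","top"):
    r=read_camera(n)
    (u0,v0,w,h)=(150,110,220,165) if n=="scene" else (200,190,133,100)
    cv2.imwrite(f"pics/{n}8z.png",cv2.resize(r["color"][v0:v0+h,u0:u0+w,::-1],(800,600),interpolation=cv2.INTER_CUBIC))
    a=cv2.imread(f"pics/{n}0.png"); 
    for t in ("key_top","wheel_hub","rib_tip","enclosure","pen_holder","drive0"): print(n,t,[(np.round(d["location"],1).tolist(),round(d["p"],2)) for d in place_of(t,n)])
E
```

```text
time: 15.6
eef_pos: [0.4971, -0.0715, 0.2595]
tcp_rot: [0.703, 0.711, -0.001, -0.002]
contact_force: [0.5, 0.1, 1.0]
opening: -0.0
time: 16.1
eef_pos: [0.4999, -0.2732, 0.2696]
tcp_rot: [0.703, 0.711, -0.0, -0.001]
contact_force: [1.0, 0.6, 0.7]
opening: -0.002
time: 16.4
eef_pos: [0.5002, -0.2708, 0.2697]
tcp_rot: [0.703, 0.712, 0.0, -0.001]
contact_force: [-0.4, 0.3, 0.0]
opening: -0.0
scene key_top [([225.2, 130.3], 0.47), ([180.1, 162.6], 0.35)]
scene wheel_hub [([268.7, 149.6], 0.91)]
scene rib_tip [([260.7, 164.7], 0.79)]
scene enclosure [([246.7, 191.3], 0.77), ([196.5, 147.4], 0.39)]
scene pen_holder [([311.7, 237.5], 0.92)]
scene drive0 [([179.3, 162.1], 0.75), ([162.9, 182.2], 0.65)]
top key_top [([306.3, 237.1], 0.43)]
top wheel_hub [([246.6, 240.5], 0.84)]
top rib_tip [([243.4, 216.7], 0.58)]
top enclosure [([267.6, 230.2], 0.89)]
top pen_holder [([178.6, 206.1], 0.62)]
top drive0 [([348.2, 195.9], 0.77), ([352.7, 228.6], 0.69), ([348.0, 262.9], 0.68)]
```

View pics/scene8z.png

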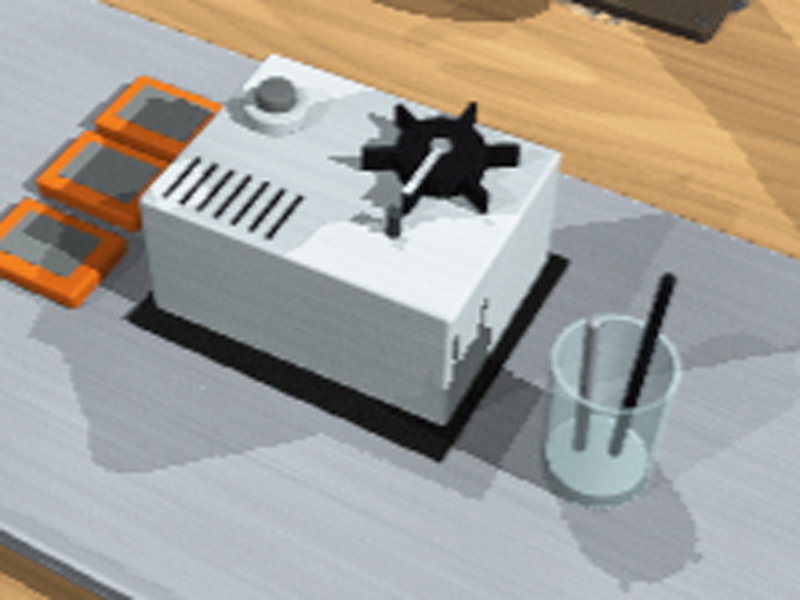

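View pics/top8z.png

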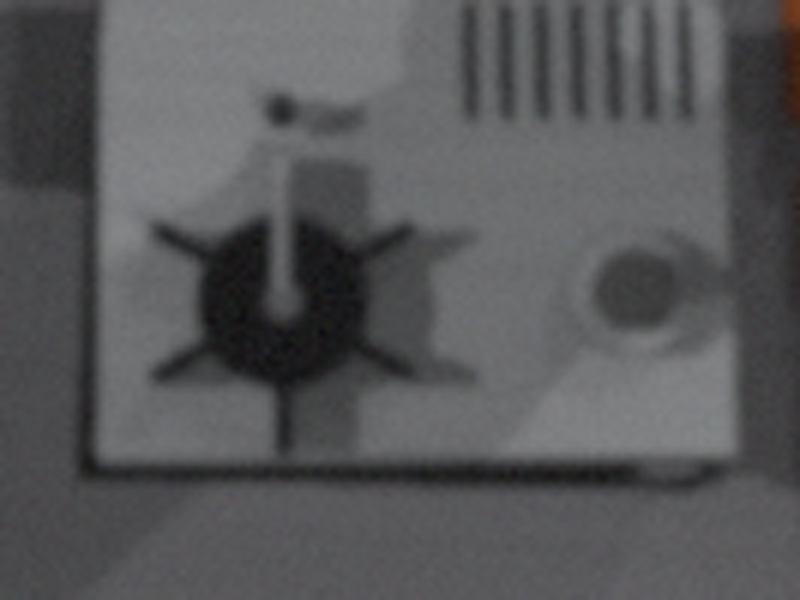

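Both views show the rib pointing at the post (top zoom: rib tip (282,155), post (280,108)), and the key is up at (277,90) as at the start. The enclosure, drives and pen holder sit at the same pixels as before, and the arm is clear.

```bash
python3 -c "
from plant import *
print(sign_off())"
```

```text
the job is handed in; nothing more can be done
None
```

The selector is set and the key has been pressed; I handed the job in at about 16.5 s, and no verdict is reported.

- **Wheel:** It started three clicks short. I flicked the front tooth anticlockwise three times with the closed fingertips, with about 3–4 N showing on the readings. A picture after each flick showed exactly one click of movement, and the rib now points at the post.
- **Key:** I pressed it down to a hard stop and let it come back up. The force was about 4 N on the spring, rising to 24 N at the stop. I estimate about 6 mm of travel from the force readings.
- **Last checks:** Both cameras show the rib at the post, the key up, and the enclosure, visible drives and pen holder at the same pixels as at the start. The arm is clear of everything.
- **Disagreement:** The key's stop came about 3.5 mm higher than I calculated from its given height and the fingertip length. The start of contact was offset by about the same amount, so I take the press as complete. I could not measure the key's travel directly.

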